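# Load a slide cassette up a feed ramp into its sprung stop

### The arm

A 6-joint arm with a two-finger parallel gripper is mounted at the origin on a cart in front of the work surface, level with it; the furniture and walls round the work are solid. World frame = base frame: x ahead of the robot, y to its left, z up, the work surface at z = 0. Lengths are in mm, angles in rad, forces in N, time in s.
With the tool pointing down it reaches from about 400 to 925 mm from the base axis. Payload 12.5 kg.
Tool frame: the origin (TCP) lies at the very end of the fingers, on their centre line; the grasp point (between the pads) lies 19 mm behind it; z points along the fingers, y is the line along which they close (so a half turn about z gives the same grasp; the last joint's range is limited). The gripper opens to 95 mm and grips with 3 to 60 N. Pads are 20 mm wide; open, the fingers measure 119 mm over their backs; the gripper's body (75 mm by 180 mm) begins 59 mm behind the grasp point.
Start: joints at [1.085, 0.491, 1.559, -0, 1.092, -0.106], TCP at [231.694, 580.487, 214.661] pointing down, gripper open.
Joint ranges: [-3.1, 3.1], [-0.84, 2.19], [0.05, 2.79], [-1.13, 4.28], [0.06, 2.93], [-2.69, 2.69]. Speed limits (rad/s): [2.22, 2.22, 2.79, 3.14, 3.14, 3.14].

### API

Orientations are given as [roll, pitch, yaw] about the fixed x, y, z axes, in that order (R = Rz(yaw) Ry(pitch) Rx(roll)).
In Python, from cell import state, read_camera, camera_info, job_done gives the robot as it stands.
- The arm moves only by the shell command python3 -m handwheel 'ROWS'. ROWS is a JSON list of rows, 1 to 5 of them, each an object with the fields xyz (a list: dx, dy, dz in mm), spin (a turn about the tool's z in rad), jaw (the opening from 0.0 (shut) to 1.0 (fully open)); a field left out counts as zero (the opening has to be given); each row is the pose to reach, as a shift and turn from the pose commanded when the command began, along the tool's axes at that moment; what a row does not reach only later rows make up. A row lasts 1/12 s, in which the tool goes at most 41.7 mm and 0.125 rad, less where a joint would pass 70% of its speed; a pose out of reach is approached as far as the arm can. The fingers move at their own pace and stop on an object; the grip force is fixed at half the most. Time passes only in rows, so rows that do not move let the fingers close. It prints the time, the measured TCP pose, the force, the opening and the grip force at its end. Input that does not fit is refused with a message, and nothing moves.
- state(): the state, without advancing time (a new reading comes with each control period).
- read_camera(name): name is "side" or "top"; returns (picture, depth): 480x640x3 uint8, red, green, blue; 480x640 float32, mm along the optical axis (not along the pixel's ray), 0 where there is no reading.
- camera_info(name): a dict with "vertical_fov" (degrees; the focal length in pixels is half the picture's height over the tangent of half this angle, whatever the lens; pixels are square), "cx", "cy" (the principal point, pixels), "dist_coeffs" ([k1, k2, p1, p2, k3] as OpenCV has them; the pictures are not rectified), "origin" and "attitude" of the camera in the world. Camera axes: x right, y down, z forward; pixel columns grow to the right and rows downward; lengths in mm; the calibration is good to about 2 mm. A picture is of the moment at which its call begins. camera_info takes no time and is no camera call.
- job_done(): hands the job in; it is judged then, once.
The state is a dict: "t": time; "joints": joint angles; "qvel": joint speeds; "tau": joint torques, N m; "eef_pos": TCP position; "tcp_rot": TCP orientation; "ft_force": force on the tool from outside, world axes, zero at the start; "moment": the same for the moment, N m; "opening": opening from 0.0 (shut) to 1.0 (fully open); "grip_force": force on a finger pad.
Only numpy, scipy, OpenCV 4.12 (cv2) and the standard library are available. Lean on these libraries where they do the work, as an engineer would, in place of code of your own. Each camera call takes 0.05 s, during which the arm holds its last target. There are 200 camera calls.

### The job

Set the blue slide cassette down on the open foot of the white feed ramp, lined up with it, and let go; then push it from behind up the ramp, without lifting it off again, against the sprung stop at the top until the orange pawl springs in behind it, and leave it held there. Push by feel: the stop must never be pressed near the end of its travel. Keep the cassette upright and do not disturb the cup, the weight and the vial.

Things in the scene. Friction and masses are not known exactly. Their poses are not given: they have to be found in the camera images.
- cassette: blue plastic slide cassette, loose, 0.2 to 0.33 kg: block 90 (x) x 64 (y) x 20 mm high, two rows of glass slides showing in its top, grip rib along the middle. Origin: centre of the underside; x along its length, z up. Symmetric: either end may lead; the end faces are flat. It starts flat on the worktop left of and nearer than the ramp, its x within 0.6 rad of the world's y axis.
- cassette_rib (a point): middle of the cassette's grip rib, 36 mm above the underside, axes as the cassette's. The rib is 16 mm wide (y), 48 mm long (x) and spans 26 to 46 mm above the underside on a thinner stem; grasp it across y from above.
- ramp_deck (a point): white ramp, fixed: plate 104 mm wide, 298 mm long, rising at 8 degrees (0.14 rad) from left to right (towards -y, within 0.15 rad). This point: middle of the lower edge, on the sliding surface, 5.5 mm above the worktop; x points up the slope, y across it away from the robot, z square to the deck. The first 95 mm are the open foot. Friction keeps the cassette where it is left on the slope.
- channel_mouth (a point): on the deck's centreline, 125 mm up the slope, axes as ramp_deck: here two aluminium guide rails, 8 mm high, begin to run parallel, 68 mm apart (2 mm clear each side of the cassette), up to the deck's end; over the 30 mm before this point they funnel inwards (the funnel takes a cassette up to 8 mm off centre).
- buffer (a joint): travel (m) of the sprung stop, a black rubber pad on a blue carriage bridging the rails near the top: 0 free, grows as it is pressed up the slope, end of travel 0.008. 1.2 N at first touch, then 1.2 N more per mm. The carriage is clamped at a place that varies and is not measured: the pad's free face is 226 to 266 mm up the deck from its lower edge, to be found by feel or by eye.
- pawl (a joint): turn (rad) of the orange pawl, a sprung arm on the stop's carriage at the robot's side of the channel, 10 to 19 mm above the deck. 0 sprung in; the passing cassette turns it out by 0.1 to 0.25 (drag 1 to 2 N); it snaps back to 0 behind the tail when the stop is pressed 2 to 4 mm, and then holds it pressed about 2 mm. Its tip reaches in to 25 mm from mid-channel: push the tail's middle.
- porcelain_cup: white porcelain cup, 45 mm across, 50 mm high, loose bystander right of the ramp; origin under its centre
- weight_1: brass weight, 27 mm across, 32 mm high, loose bystander near the front edge; origin under its centre
- vial_amber: amber glass vial, 25 mm across, 34 mm high, loose bystander beyond the cassette; origin under its centre

How it is judged (in metres and radians):
On the way:
1. the cassette lies on the foot of the ramp, roughly in line with it, and is let go (x of cassette in the frame of ramp_deck between 0.025 and 0.12 m and y of cassette in the frame of ramp_deck between -0.02 and 0.02 m and z of cassette in the frame of ramp_deck between -0.003 and 0.006 m and angle between the x axis of cassette and the x axis of ramp_deck, either way round below 0.2 rad and contact force between the fingers and cassette below 0.1 N), for 0.2 s.
At the end, for the whole second after the job is handed in: The cassette lies flat between the rails at the top of the ramp (within 4 mm of the deck, within 0.08 rad of its direction), keeps the sprung stop pressed in by 0.7 to 5 mm, the orange pawl is sprung in behind it (under 0.06 rad), it is at rest and the fingers do not touch it (value of joint buffer between 0.0007 and 0.005 m and value of joint pawl below 0.06 rad and x of cassette in the frame of ramp_deck above 0.178 m and y of cassette in the frame of ramp_deck between -0.01 and 0.01 m and z of cassette in the frame of ramp_deck below 0.004 m and angle between the x axis of cassette and the x axis of ramp_deck, either way round below 0.08 rad and linear speed of cassette below 0.01 m/s and contact force between the fingers and cassette below 0.1 N).
It fails at once if the sprung stop is pressed in more than 7.2 mm (nearly the end of its travel) (value of joint buffer above 0.0072 m).
It fails at once if the cassette is held 15 to 60 mm above the railed part of the ramp (x of cassette in the frame of ramp_deck between 0.14 and 0.26 m and y of cassette in the frame of ramp_deck between -0.04 and 0.04 m and z of cassette in the frame of ramp_deck between 0.015 and 0.06 m).
It fails at once if the cassette is tipped by more than 0.6 rad (angle between cassette's own z axis and vertical above 0.6 rad).
It fails at once if the cup, the weight or the vial is moved by more than 20 mm or tipped by more than 0.5 rad (distance of any of porcelain_cup, weight_1, vial_amber from where it was at the start of the episode above 0.02 m or angle between any of porcelain_cup, weight_1, vial_amber's own z axis and vertical above 0.5 rad).
It also fails if it takes over 64 s, if anything falls off the work surface, if the arm or the gripper's body presses on something with over 40 N, if the wrist force passes 120 N, or if a joint passes its speed limit or range.

## Working session

There is one attempt and no reset: what is moved stays moved. The work goes in short steps, Python scripts to look and compute and a shell command to move; the robot and the scene stay as the last step left them, time stands still between calls to the robot, and variables do not carry over. Pictures are saved under pics/ and viewed, at most 10 in all, crops included, and the job is handed in when it is done.

```bash
mkdir -p pics
cat > h.py <<'E'
import numpy as np, cv2
from scipy.spatial.transform import Rotation as R
from cell import state, read_camera, camera_info, job_done
def cam(n):
    c=camera_info(n); f=240/np.tan(np.radians(c['vertical_fov'])/2)
    K=np.array([[f,0,c['cx']],[0,f,c['cy']],[0,0,1]]); return c,K
def rot(a):
    a=np.array(a); return a if a.shape==(3,3) else R.from_euler('xyz',a).as_matrix()
def pts(n,uv,depth):
    c,K=cam(n); uv=np.array(uv,float).reshape(-1,2)
    p=cv2.undistortPoints(uv.reshape(-1,1,2),K,np.array(c['dist_coeffs'],float)).reshape(-1,2)
    d=np.array([depth[int(round(v)),int(round(u))] for u,v in uv])
    P=np.c_[p,np.ones(len(p))]*d[:,None]
    return P@rot(c['attitude']).T+np.array(c['origin'])
def plane(n,uv,z):
    c,K=cam(n); uv=np.array(uv,float).reshape(-1,2)
    p=cv2.undistortPoints(uv.reshape(-1,1,2),K,np.array(c['dist_coeffs'],float)).reshape(-1,2)
    r=np.c_[p,np.ones(len(p))]@rot(c['attitude']).T; o=np.array(c['origin'])
    return o+r*((np.broadcast_to(z,len(r))-o[2])/r[:,2])[:,None]
E
python3 - <<'E'
from h import *
for n in('top','side'):
    p,d=read_camera(n); cv2.imwrite(f'pics/{n}0.png',p[:,:,::-1]); np.save(f'{n}0.npy',d); print(camera_info(n))
s=state();print(s)
E
```

```text
{'vertical_fov': 52.69791180828186, 'cx': 324.15565034385537, 'cy': 236.96778189849041, 'dist_coeffs': array([-0.00895185,  0.        ,  0.        ,  0.        ,  0.        ]), 'origin': array([327.40565366,  43.79876707, 895.40106206]), 'attitude': array([-2.90929010e+00,  2.42465446e-03, -1.54430466e+00])}
{'vertical_fov': 51.693039669417196, 'cx': 315.94981233966166, 'cy': 243.60042685502, 'dist_coeffs': array([-0.03857313,  0.        ,  0.        ,  0.        ,  0.        ]), 'origin': array([ 471.44035937, -608.84528707,  622.0371461 ]), 'attitude': array([-2.26188814, -0.02214015, -0.07001225])}
{'t': 0.1, 'joints': array([ 1.08540653e+00,  4.91512127e-01,  1.55938081e+00,  2.40153239e-05,
        1.09169147e+00, -1.05609173e-01]), 'qvel': array([-0.00209495, -0.00188995, -0.00112165, -0.0020584 , -0.00068188,
       -0.00143971]), 'tau': array([ 3.75129588e-03, -6.13621259e+01, -2.58603251e+01,  6.93883630e-02,
        4.71146707e-02, -5.01202510e-05]), 'eef_pos': array([231.57926273, 580.2898504 , 214.1148523 ]), 'tcp_rot': array([-3.14060867e+00, -1.25725500e-04,  2.76180089e+00]), 'ft_force': array([-0.42150722, -0.35370385, -0.6470024 ]), 'moment': array([-0.02384574, -0.00787423,  0.00200908]), 'grip_force': 0.0, 'opening': 0.9984109155218578}
```

View pics/top0.png

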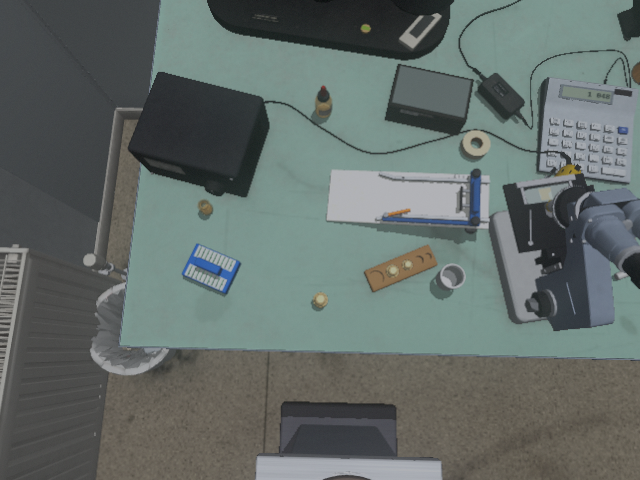

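View pics/side0.png

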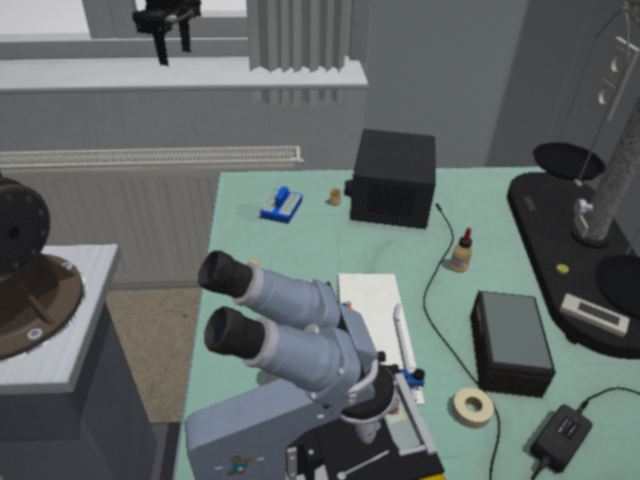

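The top view shows the cassette at about (211,269), the ramp from (328,197) to (490,202), the orange pawl at (398,213) and the buffer carriage at (475,198). The vial is at (205,207), the weight at (320,300) and the cup at (451,277). The side view shows the cassette at (282,205), with the ramp partly hidden behind the microscope. Next I'll enlarge crops.

Run:
```python
import cv2
p=cv2.imread('pics/top0.png')
cv2.imwrite('pics/c1.png',cv2.resize(p[230:310,165:265],None,fx=7,fy=7,interpolation=cv2.INTER_CUBIC))
cv2.imwrite('pics/c2.png',cv2.resize(p[155:240,320:500],None,fx=4.4,fy=4.4,interpolation=cv2.INTER_CUBIC))
```

```text
(no output)
```

View pics/c1.png

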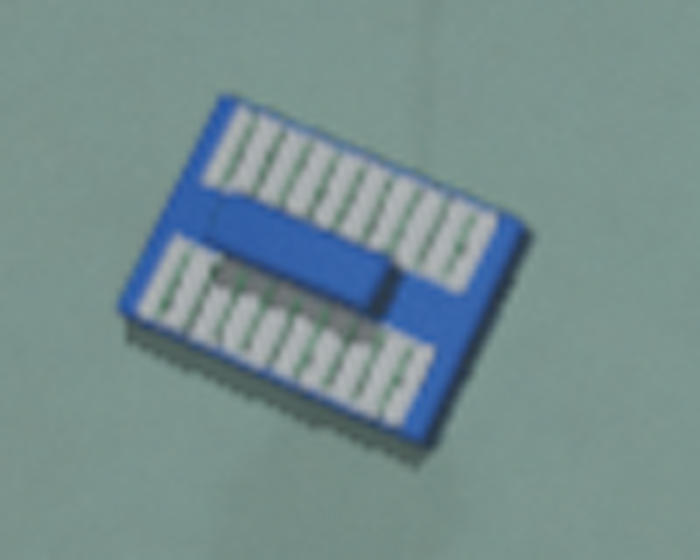

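View pics/c2.png

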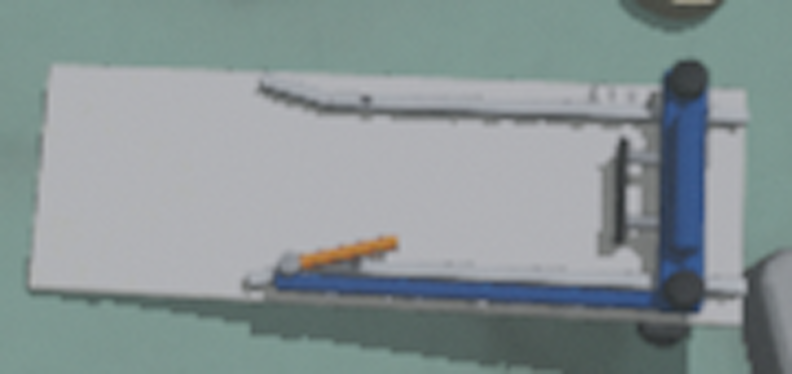

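c1: the cassette's top corners are at crop (228,97), (530,225), (430,447) and (122,315). The rib top corners are about (230,197), (395,255), (375,315) and (212,245). c2: the deck corners are at (50,65), (30,290), (746,90) and (743,325), the pad face is at x≈617, and the pawl tip is at (396,243).

Run:
```python
from h import *
np.set_printoptions(precision=1,suppress=True)
d=np.load('top0.npy')
f=lambda a,s,o:(np.array(a,float)+.5)/s-.5+np.array(o)
c=f([(228,97),(530,225),(430,447),(122,315)],7,(165,230))
P=plane('top',c,20); print(P, 'edges',[np.linalg.norm(P[i]-P[i-1]) for i in range(4)])
print('depth centre',pts('top',c.mean(0)[None]+[[8,-6]],d))
ctr=P.mean(0); v=(P[0]+P[3]-P[1]-P[2])/2; 
print('cas',ctr,'yaw',np.arctan2(v[1],v[0]))
r=f([(230,197),(395,255),(375,315),(212,245)],7,(165,230)); Q=plane('top',r,46); print('rib',Q,Q.mean(0),pts('top',r.mean(0),d))
g=f([(50,65),(30,290),(743,325),(746,90)],4.4,(320,155))
z=5.5+298*np.sin(np.radians(8))
G=plane('top',g,[5.5,5.5,z,z]); print('ramp',G,[np.linalg.norm(G[i]-G[i-1]) for i in range(4)])
o=G[:2].mean(0); u=G[2:].mean(0)-o; print('o',o,'yaw',np.arctan2(u[1],u[0]),np.linalg.norm(u))
for nm,q in(('deckpt',(150,180)),('deckpt2',(500,180)),('pad',(622,195)),('pawltip',(396,243)),('mouthrail',(325,103))):
    X=pts('top',f([q],4.4,(320,155)),d)[0]; yaw=np.arctan2(u[1],u[0])
    Rr=R.from_euler('ZY',[yaw,-np.radians(8)]).as_matrix(); print(nm,X,(X-o)@Rr)
for nm,q,zz in(('vial',(205,207),34),('weight',(320,300),32),('cup',(451,277),50)): print(nm,plane('top',[q],zz))
s=state();print(rot(s['tcp_rot']))
```

```text
[[516.  286.4  20. ]
 [483.7 204.1  20. ]
 [424.9 226.1  20. ]
 [457.1 309.   20. ]] edges [np.float64(63.06122229442081), np.float64(88.37817792530983), np.float64(62.81326588924315), np.float64(88.96743722157306)]
depth centre [[481.4 242.1  21.4]]
cas [470.4 256.4  20. ] yaw 1.1986333479357494
rib [[484.3 276.4  46. ]
 [470.5 233.1  46. ]
 [455.  237.   46. ]
 [471.8 279.9  46. ]] [470.4 256.6  46. ] [[470.6 256.9  44.7]]
ramp [[ 673.7   41.8    5.5]
 [ 570.1   48.1    5.5]
 [ 551.5 -245.3   47. ]
 [ 653.9 -251.8   47. ]] [np.float64(297.22180415735244), np.float64(103.7868752626094), np.float64(296.8117263524651), np.float64(102.70499163113527)]
o [621.9  44.9   5.5] yaw -1.6359638333264315 297.0162723770349
deckpt [618.6  -2.8  13.7] [48.5 -0.2  1.4]
deckpt2 [ 615.4 -149.7   35. ] [196.9   6.2   2.1]
pad [ 602.7 -194.7   57.5] [245.3  -3.5  18. ]
pawltip [ 583.1 -103.4   46.1] [154.7 -29.   19.3]
mouthrail [650.7 -76.9  27.6] [121.6  36.7   5.3]
vial [[582.5 273.9  34. ]]
weight [[416.3  55.6  32. ]]
cup [[ 460.7 -173.8   50. ]]
[[-0.9  0.4 -0. ]
 [ 0.4  0.9 -0. ]
 [ 0.  -0.  -1. ]]
```

```bash
cat >> h.py <<'E'
def go(x,y,z,yaw):
    s=state(); M=rot(s['tcp_rot']); d=M.T@(np.array([x,y,z])-s['eef_pos'])
    yw=R.from_matrix(M).as_euler('xyz')[2]; t=-(yaw-yw+np.pi/2)%np.pi-0 
    t=(yw-yaw+np.pi)%(2*np.pi)-np.pi
    print('d',d.round(1),'turn',round(t,3),'pos',s['eef_pos'].round(1),'yaw',round(yw,3),'F',s['ft_force'].round(2),'op',round(s['opening'],3),'grip',round(s['grip_force'],2),'t',round(s['t'],2))
E
python3 -m handwheel '[{"xyz": [-40, -20, 0], "spin": 0.12, "jaw": 0.6}, {"xyz": [-75, -42, 0], "spin": 0.24, "jaw": 0.6}, {"xyz": [-110, -65, 0], "spin": 0.36, "jaw": 0.6}, {"xyz": [-145, -88, 0], "spin": 0.48, "jaw": 0.6}, {"xyz": [-180, -110, 0], "spin": 0.6, "jaw": 0.6}]'
python3 -c "
from h import *
go(470.5,256.5,110,1.199)"
```

```text
t: 0.52
eef_pos: [356.9, 412.1, 214.4]
tcp_rot: [-3.141, 0.0, 2.156]
ft_force: [0.7, 0.5, 0.8]
opening: 0.706
grip_force: 0.0
d [-192.5    8.7  104.5] turn 0.957 pos [356.9 412.1 214.4] yaw 2.156 F [0.74 0.47 0.83] op 0.706 grip 0.0 t 0.52
```

```bash
python3 -m handwheel '[{"xyz": [-35, 2, 15], "spin": 0.12, "jaw": 0.6}, {"xyz": [-70, 4, 30], "spin": 0.24, "jaw": 0.6}, {"xyz": [-105, 5, 45], "spin": 0.36, "jaw": 0.6}, {"xyz": [-140, 6, 60], "spin": 0.48, "jaw": 0.6}, {"xyz": [-165, 8, 75], "spin": 0.6, "jaw": 0.6}]'
python3 -c "
from h import *
go(470.5,256.5,100,1.199)"
```

```text
t: 0.93
eef_pos: [456.1, 279.0, 138.9]
tcp_rot: [-3.142, 0.0, 1.555]
ft_force: [0.1, 0.0, 0.1]
opening: 0.599
grip_force: 0.0
d [-22.3  14.8  38.9] turn 0.356 pos [456.1 279.  138.9] yaw 1.555 F [0.06 0.04 0.13] op 0.599 grip 0.0 t 0.93
```

```bash
python3 -m handwheel '[{"xyz": [-8, 5, 15], "spin": 0.12, "jaw": 0.6}, {"xyz": [-16, 10, 30], "spin": 0.24, "jaw": 0.6}, {"xyz": [-22.3, 14.8, 50], "spin": 0.356, "jaw": 0.6}, {"xyz": [-22.3, 14.8, 60], "spin": 0.356, "jaw": 0.6}, {"xyz": [-22.3, 14.8, 60], "spin": 0.356, "jaw": 0.6}]'
python3 - <<'E'
from h import *
go(470.5,256.5,24.5,1.199)
p,d=read_camera('top'); cv2.imwrite('pics/t1.png',cv2.resize(p[210:330,140:300,::-1],None,fx=5,fy=5,interpolation=cv2.INTER_CUBIC))
E
```

```text
t: 1.35
eef_pos: [468.7, 258.3, 77.7]
tcp_rot: [-3.139, 0.002, 1.209]
ft_force: [0.5, 0.1, -0.0]
opening: 0.601
grip_force: 0.0
d [-1.   2.5 53.2] turn 0.01 pos [468.7 258.3  77.7] yaw 1.209 F [ 0.47  0.1  -0.04] op 0.601 grip 0.0 t 1.35
```

View pics/t1.png

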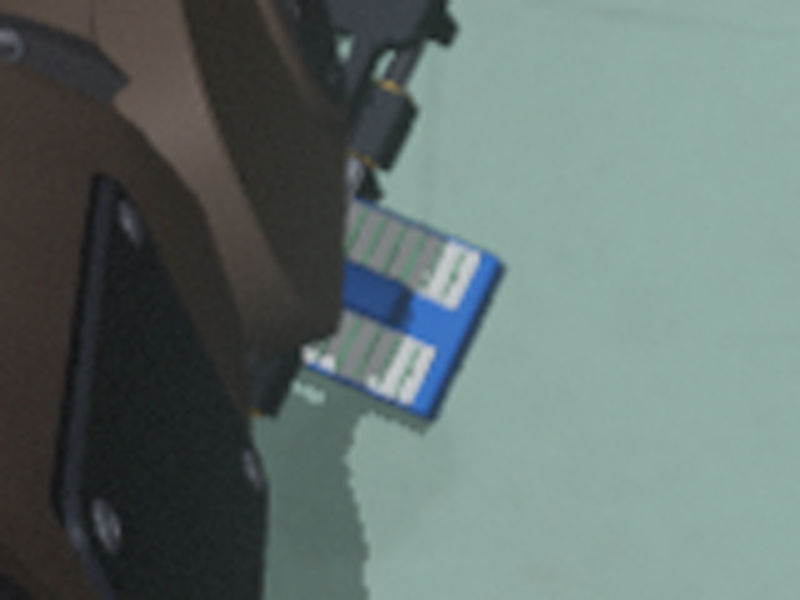

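The arm hides most of it, but the visible cassette end (corners at crop (502,265) and (432,418)) has not moved, and the fingers straddle the rib. I'll descend now.

```bash
python3 -m handwheel '[{"xyz": [-0.5, 2, 20], "spin": 0.005, "jaw": 0.6}, {"xyz": [-0.5, 2, 40], "spin": 0.005, "jaw": 0.6}, {"xyz": [-0.5, 2, 52], "spin": 0.005, "jaw": 0.6}, {"xyz": [-0.5, 2, 53], "spin": 0.005, "jaw": 0.6}, {"xyz": [-0.5, 2, 53], "spin": 0.005, "jaw": 0.6}]'
python3 -c "
from h import *
go(470.5,256.5,24.5,1.199)"
```

```text
t: 1.82
eef_pos: [471.2, 258.3, 27.2]
tcp_rot: [-3.142, -0.0, 1.204]
ft_force: [-0.1, 0.2, -0.6]
opening: 0.598
grip_force: 0.0
d [-1.9  0.   2.7] turn 0.005 pos [471.2 258.3  27.2] yaw 1.204 F [-0.06  0.24 -0.55] op 0.598 grip 0.0 t 1.82
```

```bash
python3 -m handwheel '[{"xyz": [-2, 0, 2.5], "jaw": 0.6}, {"xyz": [-2, 0, 2.5], "jaw": 0.0}, {"xyz": [-2, 0, 2.5], "jaw": 0.0}, {"xyz": [-2, 0, 2.5], "jaw": 0.0}, {"xyz": [-2, 0, 2.5], "jaw": 0.0}]'
python3 -m handwheel '[{"jaw": 0}, {"jaw": 0}, {"jaw": 0}, {"jaw": 0}, {"jaw": 0}]'
python3 -c "
from h import *
go(470.5,256.5,24.5,1.199)"
```

```text
t: 2.23
eef_pos: [470.8, 255.9, 24.6]
tcp_rot: [3.141, -0.001, 1.201]
ft_force: [0.0, 0.1, 0.5]
opening: 0.375
grip_force: 0.0
t: 2.65
eef_pos: [470.6, 255.9, 24.2]
tcp_rot: [-3.142, -0.0, 1.201]
ft_force: [-0.7, -0.2, 1.5]
opening: 0.168
grip_force: 30.0
d [ 0.6 -0.3 -0.3] turn 0.002 pos [470.6 255.9  24.2] yaw 1.201 F [-0.69 -0.17  1.52] op 0.168 grip 29.99 t 2.65
```

```bash
python3 -m handwheel '[{"xyz": [0, 0, -20], "jaw": 0}, {"xyz": [0, 0, -50], "jaw": 0}, {"xyz": [-15, 10, -65], "jaw": 0}, {"xyz": [-45, 30, -65], "spin": -0.06, "jaw": 0}, {"xyz": [-80, 50, -65], "spin": -0.12, "jaw": 0}]'
python3 -c "
from h import *
go(618.2,-12.4,90,1.5056)"
```

```text
t: 3.07
eef_pos: [488.8, 163.3, 90.1]
tcp_rot: [3.139, -0.001, 1.326]
ft_force: [0.2, 0.1, -2.4]
opening: 0.169
grip_force: 30.0
d [-139.2  168.1    0.3] turn -0.179 pos [488.8 163.3  90.1] yaw 1.326 F [ 0.24  0.07 -2.37] op 0.169 grip 30.0 t 3.07
```

```bash
python3 -m handwheel '[{"xyz": [-25, 30, 0], "spin": -0.04, "jaw": 0}, {"xyz": [-50, 60, 0], "spin": -0.08, "jaw": 0}, {"xyz": [-75, 90, 0], "spin": -0.12, "jaw": 0}, {"xyz": [-100, 120, 0], "spin": -0.16, "jaw": 0}, {"xyz": [-122, 148, 0], "spin": -0.179, "jaw": 0}]'
python3 -c "
from h import *
go(618.2,-12.4,60,1.5056)"
```

```text
t: 3.48
eef_pos: [602.3, 6.1, 88.9]
tcp_rot: [-3.141, -0.0, 1.501]
ft_force: [0.6, -0.3, -2.0]
opening: 0.17
grip_force: 30.0
d [-17.4  17.2  28.9] turn -0.004 pos [602.3   6.1  88.9] yaw 1.501 F [ 0.58 -0.33 -2.03] op 0.17 grip 29.99 t 3.48
```

```bash
python3 -m handwheel '[{"xyz": [-12, 12, 8], "spin": -0.004, "jaw": 0}, {"xyz": [-17, 17, 20], "spin": -0.004, "jaw": 0}, {"xyz": [-17, 17, 28], "spin": -0.004, "jaw": 0}, {"xyz": [-17, 17, 28], "spin": -0.004, "jaw": 0}, {"xyz": [-17, 17, 28], "spin": -0.004, "jaw": 0}]'
python3 - <<'E'
from h import *
go(618.2,-12.4,46,1.5056)
p,d=read_camera('top'); cv2.imwrite('pics/t2.png',cv2.resize(p[140:260,300:500,::-1],None,fx=4,fy=4,interpolation=cv2.INTER_CUBIC))
E
```

```text
t: 3.9
eef_pos: [615.9, -8.4, 60.2]
tcp_rot: [-3.139, -0.0, 1.505]
ft_force: [0.2, 0.6, -1.2]
opening: 0.166
grip_force: 30.0
d [-3.9  2.6 14.2] turn -0.001 pos [615.9  -8.4  60.2] yaw 1.505 F [ 0.17  0.57 -1.16] op 0.166 grip 29.99 t 3.9
```

View pics/t2.png

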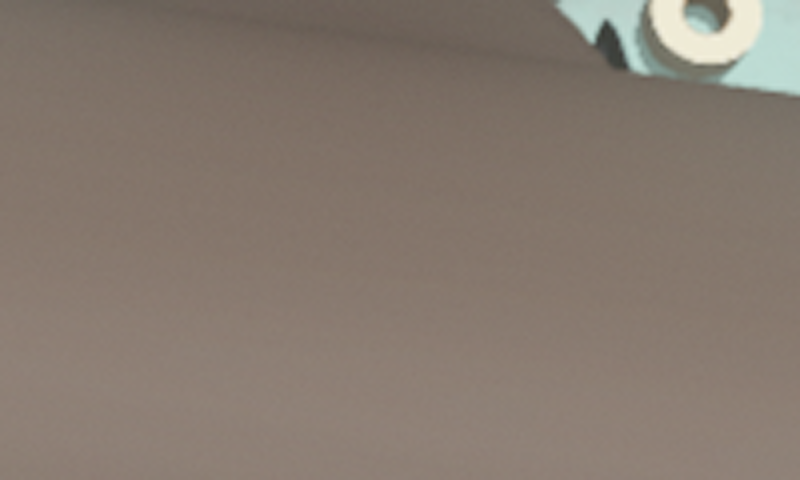

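The arm hides the ramp completely, so I'll lower by feel.

```bash
python3 -m handwheel '[{"xyz": [-2, 2, 6], "jaw": 0}, {"xyz": [-2, 2, 11], "jaw": 0}, {"xyz": [-2, 2, 13], "jaw": 0}, {"xyz": [-2, 2, 13], "jaw": 0}, {"xyz": [-2, 2, 13], "jaw": 0}]'
python3 -c "
from h import *
go(618.2,-12.4,44,1.5056)"
```

```text
t: 4.37
eef_pos: [619.0, -11.8, 48.1]
tcp_rot: [-3.141, -0.0, 1.504]
ft_force: [-0.2, 0.3, -1.2]
opening: 0.167
grip_force: 30.0
d [-0.7 -0.8  4.1] turn -0.002 pos [619.  -11.8  48.1] yaw 1.504 F [-0.19  0.25 -1.16] op 0.167 grip 29.99 t 4.37
```

```bash
python3 -m handwheel '[{"xyz": [0, 0, 1], "jaw": 0}, {"xyz": [0, 0, 2], "jaw": 0}, {"xyz": [0, 0, 3], "jaw": 0}, {"xyz": [0, 0, 3], "jaw": 0}]'
python3 -m handwheel '[{"xyz": [0, 0, 1], "jaw": 0}, {"xyz": [0, 0, 2], "jaw": 0}, {"xyz": [0, 0, 2], "jaw": 0}, {"xyz": [0, 0, 2], "jaw": 0}]'
```

```text
t: 4.7
eef_pos: [619.0, -12.0, 45.0]
tcp_rot: [-3.142, -0.0, 1.504]
ft_force: [0.6, 1.0, -2.6]
opening: 0.163
grip_force: 30.0
t: 5.03
eef_pos: [619.2, -11.9, 43.5]
tcp_rot: [3.141, -0.0, 1.504]
ft_force: [-1.7, 1.7, 3.8]
opening: 0.168
grip_force: 30.0
```

```bash
python3 -m handwheel '[{"xyz": [0, 0, 1], "jaw": 0}, {"xyz": [0, 0, 2], "jaw": 0}, {"xyz": [0, 0, 2], "jaw": 0}, {"xyz": [0, 0, 2], "jaw": 0}]'
python3 -m handwheel '[{"xyz": [0, 0, 1], "jaw": 0}, {"xyz": [0, 0, 2], "jaw": 0}, {"xyz": [0, 0, 2], "jaw": 0}, {"xyz": [0, 0, 2], "jaw": 0}]'
```

```text
t: 5.37
eef_pos: [619.3, -11.2, 42.1]
tcp_rot: [3.141, -0.001, 1.504]
ft_force: [-2.1, 6.5, 10.8]
opening: 0.167
grip_force: 30.0
t: 5.7
eef_pos: [619.4, -10.8, 40.3]
tcp_rot: [3.141, -0.001, 1.504]
ft_force: [-2.8, 9.0, 12.4]
opening: 0.167
grip_force: 30.0
```

```bash
python3 -m handwheel '[{"xyz": [0, 0, 1], "jaw": 0}, {"xyz": [0, 0, 1.5], "jaw": 0}, {"xyz": [0, 0, 2], "jaw": 0}, {"xyz": [0, 0, 2], "jaw": 0}]'
python3 -m handwheel '[{"jaw": 0.1}, {"jaw": 0.25}, {"jaw": 0.35}, {"jaw": 0.4}, {"jaw": 0.4}]'
python3 -m handwheel '[{"xyz": [0, 0, -15], "jaw": 0.4}, {"xyz": [0, 0, -35], "jaw": 0.4}, {"xyz": [0, 0, -65], "jaw": 0.4}, {"xyz": [0, 0, -95], "jaw": 0.4}, {"xyz": [0, 0, -110], "jaw": 0.4}]'
```

```text
t: 6.03
eef_pos: [619.4, -10.5, 38.4]
tcp_rot: [3.14, -0.001, 1.504]
ft_force: [-3.1, 10.5, 13.7]
opening: 0.167
grip_force: 30.0
t: 6.45
eef_pos: [619.1, -12.1, 36.9]
tcp_rot: [-3.141, -0.0, 1.504]
ft_force: [-0.2, -0.7, -0.6]
opening: 0.374
grip_force: 0.0
t: 6.87
eef_pos: [620.0, -12.2, 150.3]
tcp_rot: [3.138, 0.0, 1.504]
ft_force: [0.2, 0.5, 1.5]
opening: 0.397
grip_force: 0.0
```

```bash
python3 -m handwheel '[{"xyz": [35, 0, 0], "jaw": 0}, {"xyz": [75, 0, 0], "jaw": 0}, {"xyz": [115, 0, 0], "jaw": 0}, {"xyz": [155, 0, 0], "jaw": 0}, {"xyz": [190, 0, 0], "jaw": 0}]'
python3 -m handwheel '[{"xyz": [40, 0, 0], "jaw": 0}, {"xyz": [60, 0, 0], "jaw": 0}, {"xyz": [60, 0, 0], "jaw": 0}]'
python3 - <<'E'
from h import *
p,d=read_camera('top'); np.save('t3.npy',d); cv2.imwrite('pics/t3.png',cv2.resize(p[155:240,320:500,::-1],None,fx=4.4,fy=4.4,interpolation=cv2.INTER_CUBIC))
E
```

```text
t: 7.28
eef_pos: [631.7, 179.7, 147.0]
tcp_rot: [-3.142, -0.0, 1.504]
ft_force: [1.0, 0.2, -0.2]
opening: 0.104
grip_force: 0.0
t: 7.53
eef_pos: [635.5, 241.5, 146.6]
tcp_rot: [3.142, -0.001, 1.507]
ft_force: [0.2, 0.1, 1.1]
opening: 0.002
grip_force: 0.0
```

View pics/t3.png

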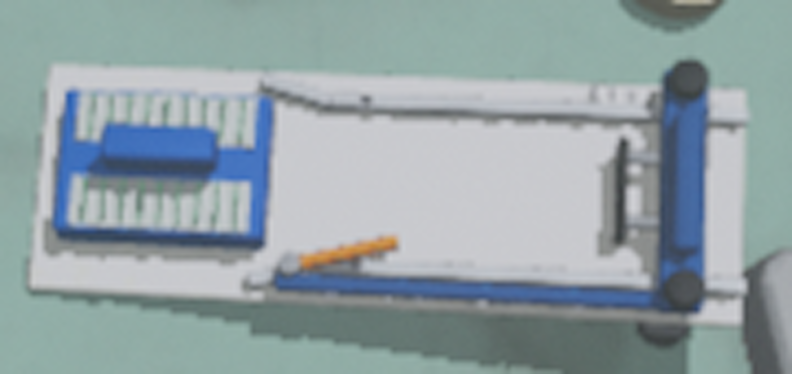

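The cassette lies flat on the foot. Its top corners are at crop (67,90), (272,97), (264,243) and (55,235), and it sits slightly towards the far side (up in the picture), partly from parallax. I'll compute its position in the ramp frame.

```bash
cat >> h.py <<'E'
O=np.array([621.9,44.9,5.5]); YR=-1.636
RR=R.from_euler('ZY',[YR,-np.radians(8)]).as_matrix()
def deck(n,uv,z):
    c,K=cam(n); uv=np.array(uv,float).reshape(-1,2)
    p=cv2.undistortPoints(uv.reshape(-1,1,2),K,np.array(c['dist_coeffs'],float)).reshape(-1,2)
    r=np.c_[p,np.ones(len(p))]@rot(c['attitude']).T@RR; o=(np.array(c['origin'])-O)@RR
    return o+r*((z-o[2])/r[:,2])[:,None]
def rp(): 
    s=state(); print('ramp',((s['eef_pos']-O)@RR).round(1),'F',(s['ft_force']@RR).round(2))
E
python3 - <<'E'
from h import *
np.set_printoptions(precision=1,suppress=True)
f=lambda a:(np.array(a,float)+.5)/4.4-.5+np.array([320,155])
A=deck('top',f([(67,90),(272,97),(264,243),(55,235)]),20); print(A,A.mean(0))
v=A[1]+A[2]-A[0]-A[3]; print(np.arctan2(v[1],v[0]))
B=deck('top',f([(106,125),(217,130),(215,165),(103,160)]),46); print('rib',B,B.mean(0))
print(pts('top',f([(160,145),(165,183)]),np.load('t3.npy')))
t=O+RR@np.array([-25,0,6]); go(*t,1.5056)
E
```

```text
[[ 11.4  32.8  20. ]
 [ 99.5  32.9  20. ]
 [100.3 -31.9  20. ]
 [ 12.  -32.7  20. ]] [55.8  0.3 20. ]
0.005318695512197567
rib [[33.1  8.1 46. ]
 [79.3  7.7 46. ]
 [79.5 -7.5 46. ]
 [33.1 -7.3 46. ]] [56.3  0.3 46. ]
[[618.1  -4.2  61.4]
 [609.5  -7.8  37.6]]
d [-169.2   -1.   138.6] turn 0.001 pos [635.5 239.3 146.6] yaw 1.507 F [ 0.3 -0.6  0.8] op 0.006 grip 0.0 t 7.58
```

```bash
python3 -m handwheel '[{"xyz": [-38, 0, 10], "jaw": 0}, {"xyz": [-76, 0, 20], "jaw": 0}, {"xyz": [-114, 0, 35], "jaw": 0}, {"xyz": [-148, -0.5, 55], "jaw": 0}, {"xyz": [-166, -1, 80], "jaw": 0}]'
python3 -m handwheel '[{"xyz": [-3, 0, 25], "jaw": 0}, {"xyz": [-3, 0, 45], "jaw": 0}, {"xyz": [-3, 0, 54], "jaw": 0}, {"xyz": [-3, 0, 54], "jaw": 0}]'
python3 -c "
from h import *
t=O+RR@np.array([-20,0,6]); go(*t,1.5056); rp()"
```

```text
t: 8.0
eef_pos: [623.7, 67.1, 67.6]
tcp_rot: [3.14, 0.0, 1.501]
ft_force: [0.1, 0.1, -0.2]
opening: 0.005
grip_force: 0.0
t: 8.33
eef_pos: [622.4, 67.7, 11.3]
tcp_rot: [-3.138, 0.0, 1.502]
ft_force: [-0.6, 0.1, -0.1]
opening: 0.003
grip_force: 0.0
d [-2.2  1.   2.6] turn -0.003 pos [622.4  67.7  11.3] yaw 1.502 F [-0.58  0.14 -0.09] op 0.003 grip 0.0 t 8.33
ramp [-21.8  -0.9   8.9] F [-0.11 -0.59 -0.08]
```

```bash
python3 -m handwheel '[{"xyz": [-5, 1, 0], "jaw": 0}, {"xyz": [-10, 1, -0.2], "jaw": 0}, {"xyz": [-15, 1, -0.8], "jaw": 0}, {"xyz": [-20, 1, -1.5], "jaw": 0}, {"xyz": [-25, 1, -2.2], "jaw": 0}]'
python3 -c "
from h import *
rp()"
python3 -m handwheel '[{"xyz": [-5, 0, -0.7], "jaw": 0}, {"xyz": [-10, 0, -1.4], "jaw": 0}, {"xyz": [-15, 0, -2.1], "jaw": 0}, {"xyz": [-20, 0, -2.8], "jaw": 0}, {"xyz": [-25, 0, -3.5], "jaw": 0}]'
python3 -c "
from h import *
rp()"
```

```text
t: 8.75
eef_pos: [623.2, 43.7, 16.3]
tcp_rot: [3.14, -0.0, 1.504]
ft_force: [0.4, 4.6, 2.1]
opening: 0.004
grip_force: 2.3
ramp [ 2.6  1.4 10.6] F [-4.26  0.09  2.72]
t: 9.17
eef_pos: [621.6, 19.1, 19.7]
tcp_rot: [3.14, -0.001, 1.504]
ft_force: [0.2, 6.8, 4.7]
opening: 0.001
grip_force: 3.2
ramp [27.5  1.4 10.5] F [-6.12 -0.21  5.63]
```

```bash
python3 -m handwheel '[{"xyz": [-5, 0, -1.2], "jaw": 0}, {"xyz": [-10, 0, -2.1], "jaw": 0}, {"xyz": [-15, 0, -3], "jaw": 0}, {"xyz": [-20, 0, -3.8], "jaw": 0}, {"xyz": [-25, 0, -4.5], "jaw": 0}]'
python3 -c "
from h import *
rp()"
python3 -m handwheel '[{"xyz": [-5, -0.5, -0.9], "jaw": 0}, {"xyz": [-10, -1, -1.7], "jaw": 0}, {"xyz": [-15, -1, -2.5], "jaw": 0}, {"xyz": [-20, -1, -3.2], "jaw": 0}, {"xyz": [-25, -1, -3.9], "jaw": 0}]'
python3 -c "
from h import *
rp()"
```

```text
t: 9.58
eef_pos: [619.5, -6.3, 23.4]
tcp_rot: [3.142, -0.0, 1.504]
ft_force: [-0.3, 4.2, 1.8]
opening: 0.004
grip_force: 2.3
ramp [53.3  0.9 10.6] F [-3.9  -0.55  2.36]
t: 10.0
eef_pos: [616.7, -31.5, 27.2]
tcp_rot: [-3.141, -0.0, 1.504]
ft_force: [1.6, 1.4, -1.0]
opening: 0.002
grip_force: 1.0
ramp [78.8 -0.2 10.8] F [-1.64  1.49 -0.75]
```

```bash
python3 -m handwheel '[{"xyz": [-4, 0, -0.6], "jaw": 0}, {"xyz": [-8, 0, -1.2], "jaw": 0}, {"xyz": [-12, 0, -1.8], "jaw": 0}, {"xyz": [-16, 0, -2.4], "jaw": 0}, {"xyz": [-20, 0, -3], "jaw": 0}]'
python3 -c "
from h import *
rp()"
python3 -m handwheel '[{"xyz": [-3, 0, -0.4], "jaw": 0}, {"xyz": [-6, 0, -0.8], "jaw": 0}, {"xyz": [-9, 0, -1.2], "jaw": 0}, {"xyz": [-12, 0, -1.6], "jaw": 0}, {"xyz": [-15, 0, -2.1], "jaw": 0}]'
python3 - <<'E'
from h import *
rp()
p,d=read_camera('top'); cv2.imwrite('pics/t4.png',cv2.resize(p[155:240,320:500,::-1],None,fx=4.4,fy=4.4,interpolation=cv2.INTER_CUBIC))
E
```

```text
t: 10.42
eef_pos: [615.5, -51.1, 30.3]
tcp_rot: [3.141, -0.0, 1.504]
ft_force: [1.2, 2.4, -1.1]
opening: 0.001
grip_force: 0.9
ramp [98.8 -0.1 11.2] F [-2.58  1.08 -0.8 ]
t: 10.83
eef_pos: [614.5, -66.0, 32.4]
tcp_rot: [3.141, -0.0, 1.504]
ft_force: [1.2, 2.1, -1.0]
opening: 0.007
grip_force: 0.8
ramp [113.8  -0.2  11.2] F [-2.27  1.11 -0.65]
```

View pics/t4.png

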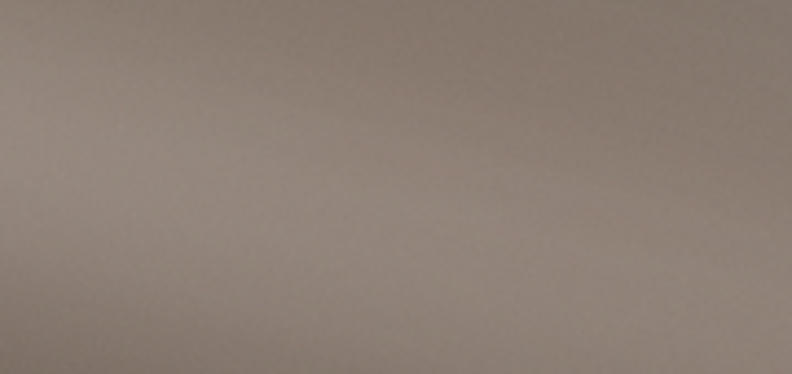

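The arm hides the view, so I'll go on by feel.

```bash
python3 -m handwheel '[{"xyz": [-1.5, 0, -0.2], "jaw": 0}, {"xyz": [-3, 0, -0.4], "jaw": 0}, {"xyz": [-4.5, 0, -0.6], "jaw": 0}, {"xyz": [-6, 0, -0.8], "jaw": 0}, {"xyz": [-7, 0, -1], "jaw": 0}]'
python3 -c "
from h import *
rp()"
python3 -m handwheel '[{"xyz": [-1.5, 0, -0.2], "jaw": 0}, {"xyz": [-3, 0, -0.4], "jaw": 0}, {"xyz": [-4.5, 0, -0.6], "jaw": 0}, {"xyz": [-6, 0, -0.8], "jaw": 0}, {"xyz": [-7, 0, -1], "jaw": 0}]'
python3 -c "
from h import *
rp()"
```

```text
t: 11.3
eef_pos: [614.1, -72.8, 33.4]
tcp_rot: [3.141, -0.0, 1.504]
ft_force: [0.0, 2.5, 0.2]
opening: 0.005
grip_force: 1.1
ramp [ 1.207e+02 -1.000e-01  1.120e+01] F [-2.42 -0.12  0.54]
t: 11.72
eef_pos: [613.5, -79.9, 34.3]
tcp_rot: [3.142, -0.0, 1.504]
ft_force: [1.3, 2.7, -0.0]
opening: 0.004
grip_force: 1.2
ramp [127.9  -0.2  11.1] F [-2.78  1.08  0.38]
```

```bash
python3 -m handwheel '[{"xyz": [-1, 0, -0.15], "jaw": 0}, {"xyz": [-2, 0, -0.3], "jaw": 0}, {"xyz": [-3, 0, -0.4], "jaw": 0}, {"xyz": [-4, 0, -0.6], "jaw": 0}]'
python3 -c "
from h import *
rp()"
python3 -m handwheel '[{"xyz": [-1, 0, -0.15], "jaw": 0}, {"xyz": [-2, 0, -0.3], "jaw": 0}, {"xyz": [-3, 0, -0.4], "jaw": 0}, {"xyz": [-3, 0, -0.4], "jaw": 0}]'
python3 -c "
from h import *
rp()"
```

```text
t: 12.05
eef_pos: [613.3, -83.8, 34.9]
tcp_rot: [3.142, -0.0, 1.504]
ft_force: [0.5, 2.5, -0.7]
opening: -0.0
grip_force: 1.1
ramp [131.8  -0.2  11.2] F [-2.65  0.35 -0.32]
t: 12.38
eef_pos: [613.1, -86.9, 35.3]
tcp_rot: [3.142, -0.0, 1.504]
ft_force: [1.0, 1.5, -0.5]
opening: 0.005
grip_force: 0.7
ramp [135.   -0.2  11.2] F [-1.58  0.89 -0.26]
```

```bash
python3 -m handwheel '[{"xyz": [-0.7, 0, -0.1], "jaw": 0}, {"xyz": [-1.5, 0, -0.2], "jaw": 0}, {"xyz": [-1.5, 0, -0.2], "jaw": 0}]' | grep -E 'force'
python3 -c "
from h import *
rp()"
python3 -m handwheel '[{"xyz": [-0.7, 0, -0.1], "jaw": 0}, {"xyz": [-1.5, 0, -0.2], "jaw": 0}, {"xyz": [-1.5, 0, -0.2], "jaw": 0}]'| grep -E 'force'
python3 -c "
from h import *
rp()"
```

```text
ft_force: [0.7, 0.8, 0.3]
grip_force: 0.9
ramp [136.4  -0.2  11.2] F [-0.8   0.63  0.45]
ft_force: [1.4, 1.7, 0.5]
grip_force: 1.0
ramp [137.9  -0.2  11.2] F [-1.7   1.27  0.78]
```

```bash
python3 -m handwheel '[{"xyz": [-0.7, 0, -0.1], "jaw": 0}, {"xyz": [-1.5, 0, -0.2], "jaw": 0}, {"xyz": [-1.5, 0, -0.2], "jaw": 0}]' | grep -E 'force'
python3 -c "
from h import *
rp()"
python3 -m handwheel '[{"xyz": [-0.7, 0, -0.1], "jaw": 0}, {"xyz": [-1.5, 0, -0.2], "jaw": 0}, {"xyz": [-1.5, 0, -0.2], "jaw": 0}]'| grep -E 'force'
python3 -c "
from h import *
rp()"
```

```text
ft_force: [0.7, 2.5, -0.1]
grip_force: 1.0
ramp [139.4  -0.2  11.2] F [-2.54  0.56  0.26]
ft_force: [0.4, 3.2, -0.1]
grip_force: 1.7
ramp [140.8  -0.3  11.1] F [-3.23  0.17  0.38]
```

```bash
python3 -m handwheel '[{"xyz": [-0.5, 0, -0.07], "jaw": 0}, {"xyz": [-0.8, 0, -0.1], "jaw": 0}, {"xyz": [-0.8, 0, -0.1], "jaw": 0}]' | grep -E 'force'
python3 -c "
from h import *
rp()"
```

```text
ft_force: [1.0, 5.1, 0.1]
grip_force: 2.5
ramp [141.4  -0.4  11.1] F [-5.05  0.67  0.83]
```

```bash
python3 -m handwheel '[{"xyz": [-0.5, 0, -0.07], "jaw": 0}, {"xyz": [-0.5, 0, -0.07], "jaw": 0}, {"xyz": [-0.5, 0, -0.07], "jaw": 0}]' | grep -E 'force'
python3 -c "
from h import *
rp()"
```

```text
ft_force: [1.0, 5.5, -0.7]
grip_force: 2.7
ramp [141.8  -0.4  11.1] F [-5.63  0.62  0.06]
```

```bash
python3 -m handwheel '[{"xyz": [-0.5, 0, -0.07], "jaw": 0}, {"xyz": [-0.5, 0, -0.07], "jaw": 0}, {"xyz": [-0.5, 0, -0.07], "jaw": 0}]' | grep -E 'force'
python3 -c "
from h import *
rp()"
```

```text
ft_force: [1.8, 6.0, 0.7]
grip_force: 3.0
ramp [142.2  -0.4  11.1] F [-5.91  1.42  1.54]
```

```bash
python3 -m handwheel '[{"xyz": [-0.5, 0, -0.07], "jaw": 0}, {"xyz": [-0.5, 0, -0.07], "jaw": 0}, {"xyz": [-0.5, 0, -0.07], "jaw": 0}]' | grep -E 'force'
python3 -c "
from h import *
rp()"
```

```text
ft_force: [0.9, 6.4, 0.7]
grip_force: 3.3
ramp [142.6  -0.5  11.1] F [-6.25  0.5   1.58]
```

```bash
for i in 1; do python3 -m handwheel '[{"xyz": [-0.5, 0, -0.07], "jaw": 0}, {"xyz": [-0.5, 0, -0.07], "jaw": 0}, {"xyz": [-0.5, 0, -0.07], "jaw": 0}]' | grep -E 'force'; done
python3 -c "
from h import *
rp()"
python3 -m handwheel '[{"xyz": [-0.5, 0, -0.07], "jaw": 0}, {"xyz": [-0.5, 0, -0.07], "jaw": 0}, {"xyz": [-0.5, 0, -0.07], "jaw": 0}]' | grep -E 'force'
python3 -c "
from h import *
rp()"
```

```text
ft_force: [0.9, 8.0, 0.9]
grip_force: 3.6
ramp [143.1  -0.5  11.1] F [-7.88  0.37  1.97]
ft_force: [0.2, 8.4, 1.1]
grip_force: 3.8
ramp [143.5  -0.6  11.1] F [-8.16 -0.36  2.28]
```

```bash
python3 -m handwheel '[{"xyz": [-0.5, 0, -0.07], "jaw": 0}, {"xyz": [-0.5, 0, -0.07], "jaw": 0}, {"xyz": [-0.5, 0, -0.07], "jaw": 0}]' | grep -E 'force'
python3 -c "
from h import *
rp()"
```

```text
ft_force: [1.0, 8.3, 0.2]
grip_force: 4.1
ramp [143.9  -0.6  11.1] F [-8.25  0.43  1.36]
```

```bash
python3 -m handwheel '[{"jaw": 0}, {"jaw": 0}]' | grep -E 'force'
python3 -c "
from h import *
rp()"
```

```text
ft_force: [0.3, 7.9, 0.9]
grip_force: 4.1
ramp [143.9  -0.6  11.1] F [-7.71 -0.17  1.98]
```

```bash
python3 -m handwheel '[{"xyz": [-0.6, 0, -0.07], "jaw": 0}, {"xyz": [-0.6, 0, -0.07], "jaw": 0}, {"xyz": [-0.6, 0, -0.07], "jaw": 0}]' | grep -E 'force'
python3 -c "
from h import *
rp()"
```

```text
ft_force: [-0.0, 8.8, 0.6]
grip_force: 4.4
ramp [144.4  -0.8  11.1] F [-8.6  -0.6   1.83]
```

```bash
python3 -m handwheel '[{"xyz": [0.5, 0, 0.07], "jaw": 0}, {"xyz": [1, 0, 0.14], "jaw": 0}, {"xyz": [1.5, 0, 0.2], "jaw": 0}, {"xyz": [1.5, 0, 0.2], "jaw": 0}]' | grep -E 'force'
python3 -c "
from h import *
rp()"
python3 -m handwheel '[{"xyz": [0.5, 0, 0.07], "jaw": 0}, {"xyz": [1, 0, 0.14], "jaw": 0}, {"xyz": [1, 0, 0.14], "jaw": 0}]' | grep -E 'force'
python3 -c "
from h import *
rp()"
```

```text
ft_force: [-2.2, 3.4, 2.0]
grip_force: 1.9
ramp [143.7  -0.5  11.1] F [-2.91 -2.42  2.47]
ft_force: [0.2, 0.7, 0.2]
grip_force: 0.1
ramp [143.    0.   11.1] F [-0.67  0.2   0.26]
```

The force vanished after about 1.4 mm of retreat, so something is holding the cassette against the spring. I'll withdraw and look.

```bash
python3 -m handwheel '[{"xyz": [3, 0, 0], "jaw": 0}, {"xyz": [10, 0, 0], "jaw": 0}, {"xyz": [25, 0, -5], "jaw": 0}, {"xyz": [35, 0, -35], "jaw": 0}, {"xyz": [35, 0, -70], "jaw": 0}]'
python3 -m handwheel '[{"xyz": [30, 0, -30], "jaw": 0}, {"xyz": [70, 0, -45], "jaw": 0}, {"xyz": [110, 0, -45], "jaw": 0}, {"xyz": [150, 0, -45], "jaw": 0}, {"xyz": [190, 0, -45], "jaw": 0}]'
python3 -m handwheel '[{"xyz": [40, 0, 0], "jaw": 0}, {"xyz": [80, 0, 0], "jaw": 0}, {"xyz": [110, 0, 0], "jaw": 0}, {"xyz": [110, 0, 0], "jaw": 0}]'
python3 - <<'E'
from h import *
p,d=read_camera('top'); cv2.imwrite('pics/t5.png',cv2.resize(p[155:240,320:500,::-1],None,fx=4.4,fy=4.4,interpolation=cv2.INTER_CUBIC))
E
```

```text
t: 16.55
eef_pos: [613.8, -56.7, 105.6]
tcp_rot: [-3.137, -0.001, 1.505]
ft_force: [0.7, -0.7, -0.0]
opening: 0.005
grip_force: 0.0
t: 16.97
eef_pos: [627.2, 133.1, 152.5]
tcp_rot: [3.14, -0.0, 1.504]
ft_force: [1.3, 0.4, -0.8]
opening: 0.007
grip_force: 0.0
t: 17.3
eef_pos: [633.9, 246.4, 151.6]
tcp_rot: [3.141, -0.001, 1.509]
ft_force: [0.9, -0.4, 1.0]
opening: 0.003
grip_force: 0.0
```

View pics/t5.png

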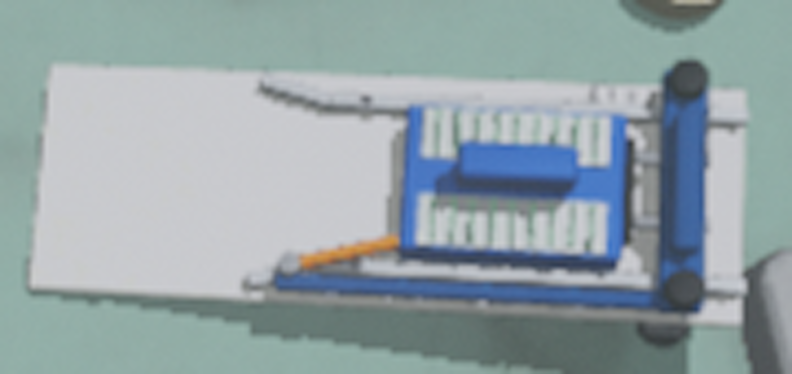

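The cassette sits between the rails, with its lead end at x≈628 against the pad. The pad has shifted from about 622 to 631. The orange pawl is back at its original angle, with its tip at (397,242) right behind the tail at x≈402, so the cassette is latched.

```bash
python3 -c "
from cell import job_done
print(job_done())"
```

```text
the job is handed in; nothing more can be done
None
```

The cassette is at the top of the ramp, held against the sprung stop with the orange pawl sprung in behind it. The job is handed in at about 17 s of the 64 s; the hand-in returned no verdict, so I'm judging by the last picture and the push forces.

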